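# Unlock the test fixture and present the power module to the inspection camera

## Robot

A 7-joint arm with a two-finger parallel gripper is mounted at the origin on the work surface. World frame = base frame: x ahead of the robot, y to its left, z up, the work surface at z = 0. Lengths are in m, angles in rad, forces in N, time in s.
With the tool pointing down it reaches from about 0.425 to 0.925 m from the base axis. Payload 6.8 kg.
Tool frame: the origin (TCP) lies midway between the tips of the shut fingers; the grasp point (between the pads) lies r.grip_depth behind it (r.grip_depth is the distance from the TCP to the grasp point, in m); z points along the fingers, y is the line along which they close (so a half turn about z gives the same grasp; the last joint's range is limited). The gripper opens to 85 mm and grips with 20 to 120 N. Pads are 22 mm wide; open, the fingers measure 114 mm over their backs; the gripper's body (76 mm by 85 mm) begins 54 mm behind the grasp point. The pads swing forward as they close: fully open they stand 13 mm farther back than shut.
Start: joints at [1.164, 0.477, 0.022, 1.555, -0.011, 1.109, -0.083], TCP at [0.199, -0.645, 0.231] pointing down, gripper open.
Joint ranges: [-2.96, 2.96], [-0.34, 2.1], [-1.41, 1.46], [0.24, 2.44], [-1.37, 4.51], [0.17, 1.92], [-2.96, 2.96]. Speed limits (rad/s): [2.39, 2.39, 3.14, 3.14, 3.14, 3.14, 3.14].

## Interface

Orientations are given as a unit quaternion [x, y, z, w].
In Python, from workcell import r gives the robot as it stands. Calls block until the motion is done:
- r.reach(position, orientation): joint-space move of the TCP to a pose.
- r.movel(position, rot=None, rate=0.15, until_force=None): straight line of the TCP; rot=None keeps the orientation; rate is the mean speed in m/s. With until_force (N) it stops when the force on the tool has changed by that much, and returns True; else False.
- r.move_joints(angles): joint-space move.
- r.ungrasp() and r.grasp(f_grip=None): open the fingers fully, or close them until they stop; f_grip is the grip in N (None keeps the last).
- r.hold(seconds).
- r.ik(position, orientation): joint angles nearest the present ones, or None.
- r.camera(name): name is "scene" or "top"; returns a dict with "pixels" (420x560x3 uint8, blue, green, red), "fx", "fy", "cx", "cy" (pixels), "D" ([k1, k2, p1, p2, k3] as OpenCV has them; the pictures are not rectified), "R" (3x3) and "t" (3): a world point X has camera coordinates R X + t. Camera axes: x right, y down, z forward; pixel columns grow to the right and rows downward; lengths in m; the calibration is good to about 2 mm. A picture is of the moment at which its call begins. There is no depth.
A pose or a line that the arm cannot do raises r.Unreachable and nothing moves.
- r.hand_in(): hands the job in; it is judged then, once.
Readings, each from a call of its own:
- r.get_clock(): time.
- r.get_joint_positions(): joint angles.
- r.get_joint_velocities(): joint speeds.
- r.get_tau(): joint torques, N m.
- r.get_eef_pos(): TCP position.
- r.get_orientation(): TCP orientation.
- r.get_force(): force on the tool from outside, world axes, zero at the start.
- r.get_torque(): the same for the moment, N m.
- r.get_opening(): finger opening in m.
- r.get_grip_force(): force on a finger pad.
Only numpy, scipy, OpenCV 4.12 (cv2) and the standard library are available. Lean on these libraries where they do the work, as an engineer would, in place of code of your own. Each camera call takes 0.05 s, during which the arm holds its last target. There are 200 camera calls.

## Task

The finned power module sits in the nest of the aluminium test fixture, under a swinging hold-down arm: lift the arm's sprung knob, swing the arm all the way round to its far stop and let the plunger drop fully home there. Then take the module out and hold it in the air over the tilted inspection camera, its underside facing the lens squarely and centred on it, 60 mm from the lens, with the module's long side along the long side of the camera's rectangular light frame. Do not touch the camera, leave the other things on the bench where they are, and finish while holding the module still there.

Things in the scene. Friction and masses are not known exactly. Their poses are not given: they have to be found in the camera images.
- fixture: Fixed aluminium fixture left or right of the camera. Origin on the bench under the nest's middle, z up. Plate 12 mm thick, x -87 to 119, y -58 to 168 mm. Nest: black rim, top 20 mm above the bench, round a 49 (x) x 25 (y) mm pocket, module on the plate in it. Pivot post at x 90, y 0. A curved quadrant 138 to 162 mm from the pivot, top 72 mm up, end stops 78 mm, lies under the plunger's path.
- pivot (a point): Centre of the arm's pivot (vertical axis), at the height of the arm's top face, 88 mm above the bench. A pivot cap rises 12 mm above that.
- swingarm (a joint): Turn of the hold-down arm, rad: 0 = locked over the module, pointing from the pivot to the fixture's -x; grows clockwise from above, the free end moving to the fixture's +y. Far end 1.3 (hard stop 1.33). At angle q the knob is at fixture x = 90 - 150 cos q, y = 150 sin q mm. Steel bar 26 wide, 10 thick, 165 mm long, top 88 mm above the bench. Turns at 0.6 N once unlocked; stays where left.
- plunger (a joint): Lift of the sprung plunger on the arm, m: 0 = home, at most 0.016. Its pin clears the quadrant above 0.008; spring 4 N down when home, 6 N fully lifted. Let go between the ends, the pin rides on the quadrant; it drops in by itself once the arm is past about 1.27 (or back under 0.02). The dropped pin has about 3 mm of sideways play.
- knob (a point): Where to grip the plunger's knob: on its vertical axis, 24 mm above the arm's top face (112 mm above the bench when home; rises with the plunger). Plain black cylinder 24 mm in diameter, from 9 to 41 mm above the arm's top face, 150 mm from the pivot axis. A brass collar 20 mm in diameter, 6 mm high, lies on the arm below it.
- module_center (a point): Centre of the module: upright block 46 (its x) x 22 (its y) x 60 mm (z up), aluminium with dark grooves round the lower half, black foot, brass contacts underneath, about 0.13 kg. In the nest its x lies along the fixture's x, underside 12 mm, top 72 mm above the bench. Grip across the 22 mm, 10 to 25 mm below the top.
- module_foot (a point): Centre of the module's underside, 30 mm below its centre; axes as the module's.
- camhead: Head of the upward-looking inspection camera, fixed. Origin at the middle of the lens, level with the light frame's top face, 95 mm above the bench; z is the line of sight out of the lens, leaning 0.35 rad from vertical towards the head's -x, roughly towards the robot. White light frame: 96 mm along x (long side), 66 mm along y, 14 mm thick; the barrel hangs below.
- focus (a point): The point in space 60 mm in front of the lens, on its line of sight, where the centre of the module's underside has to be; axes as the head's.
- camera: The camera's stand, fixed to the bench: foot plate 110 x 90 x 12 mm and two cheeks that carry the head. Origin on the bench under the lens.
- relay_c (a point): Bystander: black block 30 x 28 x 26 mm beside the camera. The point is 13 mm up.
- capacitor_c (a point): Bystander: small dark can, 16 mm in diameter, 26 mm tall, standing on the fixture's plate near its corner at -x, +y. The point is half-way up.
- screwdriver_grip (a point): Bystander: screwdriver with yellow handle lying on the bench near the robot; point on the handle.
- flux_c (a point): Bystander: bottle 40 mm in diameter, 100 mm tall, at the back of the bench; the point is half-way up.
- tin_c (a point): Bystander: steel bowl 70 mm in diameter, 30 mm high, at the back of the bench; the point is half-way up.
- brush_grip (a point): Bystander: brush lying on the bench on the robot's right; point on the handle.
There are look-alikes about, which are no part of the job. Leave any green, pink or yellow look-alike of the camera alone.

How it is judged:
By the outcome, as a careful person would: the job done as asked, in the order asked, and still so for the second after the job is handed in, while the arm keeps its last pose, push and grip.
It also fails if it takes over 51 s, if anything falls off the work surface, if the arm or the gripper's body presses on something with over 40 N, if the wrist force passes 120 N, or if a joint passes its speed limit or range.

## Working session

There is one attempt and no reset: what is moved stays moved. The work goes in short steps, each a Python script; the robot and the scene stay as the last script left them, time stands still between calls to the robot, and variables do not carry over. Pictures are saved under pics/ and viewed, at most 10 in all, crops included, and the job is handed in when it is done.

```bash
ls; mkdir -p pics; python3 - <<'E'
from workcell import r
import cv2,numpy as np
for n in("scene","top"):
    c=r.camera(n); cv2.imwrite(f"pics/{n}0.png",c["pixels"]); print(n,c["fx"],c["cx"],c["cy"],c["D"],np.round(-c["R"].T@c["t"],3),np.round(c["R"],2).tolist())
print(r.grip_depth,r.get_clock(),r.get_orientation(),r.get_opening())
E
```

```text
pics
scene 457.61343945927905 287.61472621679155 206.27216302792797 [-0.11773435  0.          0.          0.          0.        ] [ 1.19  -0.274  0.927] [[0.3, 0.95, -0.02], [0.72, -0.24, -0.65], [-0.62, 0.19, -0.76]]
top 400.32632386563813 281.54457280778485 210.43700094226924 [-0.07964156  0.          0.          0.          0.        ] [ 0.329 -0.071  1.234] [[0.02, -1.0, 0.02], [-0.98, -0.03, -0.19], [0.19, -0.01, -0.98]]
0.0187 0.1 [ 9.88858347e-01  1.48857246e-01 -1.70805872e-04 -8.12864389e-04] 0.08520260980248105
```

View pics/scene0.png

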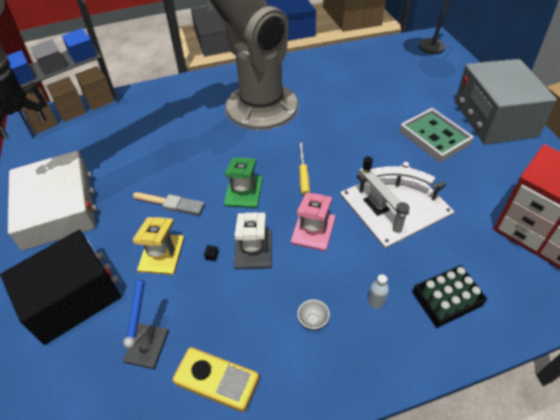

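View pics/top0.png

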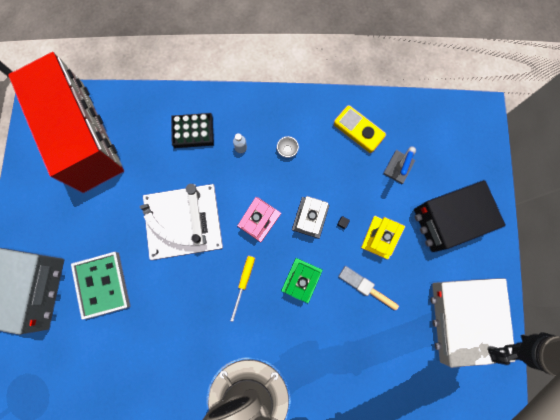

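The scene view shows the fixture around (397,200) and the white inspection camera at (252,235). In the top view they are at (183,220) and (311,215). The arm lies with its knob near the robot (195,240), and the relay is at (343,222). I'll enlarge these areas.

```bash
python3 - <<'E'
import cv2,numpy as np
t=cv2.imread("pics/top0.png");s=cv2.imread("pics/scene0.png")
def c(i,x,y,w,h):return cv2.resize(i[y:y+h,x:x+w],(400,300),interpolation=cv2.INTER_CUBIC)
m=np.vstack([np.hstack([c(t,132,178,100,75+0),c(t,276,185,80,60)]),np.hstack([c(s,336,148,124,93),c(s,200,200,100,75)])])
cv2.imwrite("pics/m.png",m)
E
```

```text
(no output)
```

View pics/m.png

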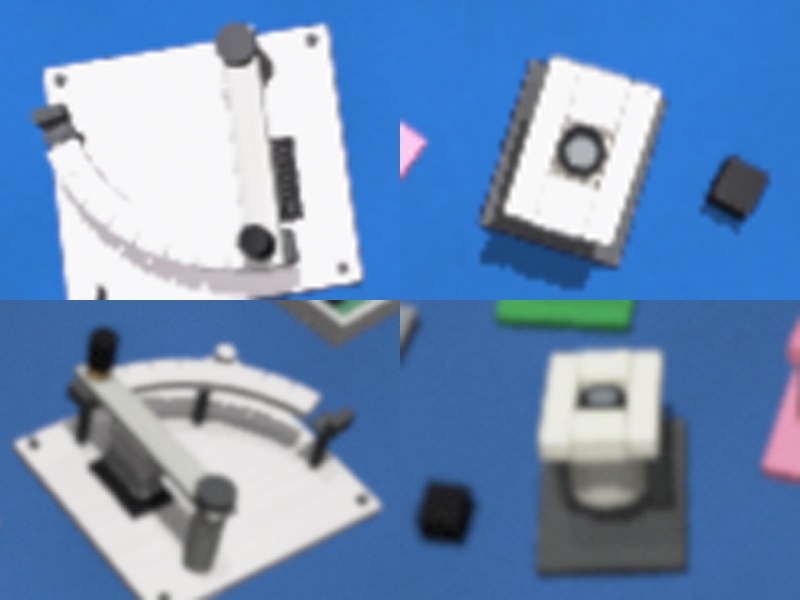

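The montage shows the pivot cap, knob and plate corners clearly in both views, and also the white head's frame corners and lens. I'll fit the poses from those points.

```bash
cat > h.py <<'E'
from workcell import r
import cv2,numpy as np
from scipy.optimize import least_squares
from scipy.spatial.transform import Rotation as Ro
def proj(c,P):
    return cv2.projectPoints(np.array(P,float).reshape(-1,1,3),cv2.Rodrigues(c["R"])[0],c["t"],np.array([[c["fx"],0,c["cx"]],[0,c["fy"],c["cy"]],[0,0,1]]),np.array(c["D"],float))[0].reshape(-1,2)
def fixT(p): return Ro.from_euler('z',p[2]),np.array([p[0],p[1],0])
def headT(p): return Ro.from_euler('z',p[2])*Ro.from_euler('y',-0.35),np.array([p[0],p[1],.095])
def fit(cams,T,obs,p0):
    # obs: (cam, point mm, pixel)
    def f(p):
        R,t=T(p); return np.concatenate([proj(cams[n],R.apply(np.array(P)/1000)+t)[0]-px for n,P,px in obs])
    s=least_squares(f,p0,loss='soft_l1'); return s.x,s.fun.reshape(-1,2)
E
cat > fit.py <<'E'
from h import *
C={n:r.camera(n) for n in("scene","top")}
fo=[("top",(90,0,100),(191,189.3)),("top",(-60,0,129),(195.8,238.5)),("top",(119,-58,12),(214,184.2)),("top",(-87,-58,12),(222.5,249.2)),("top",(119,168,12),(143.2,195)),
("scene",(119,168,12),(453.8,212.2)),("scene",(-87,-58,12),(340.6,191.4)),("scene",(90,0,100),(402.6,207.5)),("scene",(-60,0,129),(367.9,158.8))]
F,e=fit(C,fixT,fo,[.55,.2,0]);print("fix",F.round(4));print(e.round(1).tolist())
ho=[("top",(0,0,0),(312.4,215)),("top",(48,33,0),(307,196.6)),("top",(48,-33,0),(328.6,203)),("top",(-48,-33,0),(318,235)),("top",(-48,33,0),(297,227)),("scene",(0,0,0),(250,224.3)),("scene",(-48,-33,0),(237.5,213)),("scene",(-48,33,0),(265.8,213))]
H,e=fit(C,headT,ho,[.6,-.15,0]);print("head",H.round(4));print(e.round(1).tolist())
E
python3 fit.py
```

```text
fix [0.5167 0.1673 0.1749]
[[-0.3, -1.0], [-1.4, -0.8], [-0.2, -0.6], [-0.7, -0.9], [-0.5, -1.1], [-0.5, -0.4], [-2.0, -0.5], [-1.4, -1.4], [-0.8, -0.3]]
head [ 0.5371 -0.1725 -0.3176]
[[-0.3, -0.1], [-0.2, -1.1], [-0.1, 0.1], [-0.7, -1.0], [-1.1, -0.6], [-1.0, -1.1], [-0.5, -0.3], [-1.4, -0.4]]
```

```bash
cat > fit2.py <<'E'
from h import *
from scipy.optimize import minimize
C={n:r.camera(n) for n in("scene","top")}
def box(x0,x1,y0,y1,z0,z1): return np.array([(x,y,z) for x in(x0,x1) for y in(y0,y1) for z in(z0,z1)])/1000
def soft(c,T,p,B,roi):
    R,t=T(p);u=proj(c,R.apply(B)+t);x,y,w,h=roi;k=8
    hu=cv2.convexHull((((u-[x,y]+.5)*k-.5)*16).round().astype(np.int32))
    m=np.zeros((h*k,w*k),np.uint8);cv2.fillConvexPoly(m,hu,255,shift=4)
    return cv2.resize(m,(w,h),interpolation=cv2.INTER_AREA)/255.
def run(T,B,p0,jobs):
    def f(p): return sum(np.abs(soft(C[n],T,p,B,roi)-M).sum() for n,roi,M in jobs)
    best=minimize(f,p0,method='Nelder-Mead',options=dict(initial_simplex=np.array(p0)+np.array([[0,0,0],[.006,0,0],[0,.006,0],[0,0,.05]]),xatol=1e-5,fatol=.01))
    return best.x,best.fun
def crop(n,roi): x,y,w,h=roi;return C[n]["pixels"][y:y+h,x:x+w].astype(float)
# head: whiteness from red channel
J=[];H0=[.536,-.171,-.318]
for n,roi in(("top",(288,188,50,58)),("scene",(225,200,52,50))):
    I=crop(n,roi);M=np.clip((I[...,2]-85)/90,0,1)
    s=soft(C[n],headT,H0,box(-48,48,-33,33,-14,0),roi)>.99
    M[cv2.erode(s.astype(np.uint8),np.ones((5,5)))>0]=1   # interior (lens)
    J.append((n,roi,M))
for js in(J,J[:1],J[1:]): print("head",*[np.round(v,4) for v in run(headT,box(-48,48,-33,33,-14,0),H0,js)])
roi=(136,175,95,92);I=crop("top",roi);M=np.clip((I[...,2]-70)/110,0,1)
F0=[.516,.167,.175];B=box(-87,119,-58,168,0,12)
s=soft(C["top"],fixT,F0,B,roi)>.99;M[cv2.erode(s.astype(np.uint8),np.ones((5,5)))>0]=1
print("fix",run(fixT,B,F0,[("top",roi,M)]))
E
python3 fit2.py; sed -i 's/^F,e=/adj=lambda o:[(n,P,(a-.4,b-.4)) for n,P,(a,b) in o]\nfo=adj(fo)\nF,e=/;s/^H,e=/ho=adj(ho)\nH,e=/' fit.py; python3 fit.py
```

```text
head [ 0.5366 -0.1709 -0.2767] 170.868
head [ 0.5361 -0.1723 -0.2783] 64.4229
head [ 0.5363 -0.1699 -0.2908] 92.2346
fix (array([0.51754186, 0.16779311, 0.18963259]), np.float64(91.2807486631016))
fix [0.5165 0.1677 0.1779]
[[-0.1, -0.6], [-1.1, -0.4], [-0.1, -0.2], [-0.4, -0.6], [-0.3, -0.5], [-0.0, -0.2], [-1.5, -0.1], [-0.8, -1.2], [-0.3, 0.0]]
head [ 0.5373 -0.1719 -0.3084]
[[-0.1, 0.2], [-0.1, -0.7], [0.0, 0.3], [-0.3, -0.8], [-0.7, -0.1], [-0.4, -0.7], [-0.0, 0.2], [-1.0, -0.1]]
```

```bash
cat > ov.py <<'E'
from h import *
C={n:r.camera(n) for n in("scene","top")}
def sq(a,b,c,d,z): return np.array([(a,c,z),(b,c,z),(b,d,z),(a,d,z)])/1000
def tile(n,x,y,w,h,draws):
    k=400/w;i=cv2.resize(C[n]["pixels"][y:y+h,x:x+w],(400,300),interpolation=cv2.INTER_CUBIC)
    for T,p,P,col in draws:
        R,t=T(p);u=(proj(C[n],R.apply(P)+t)-[x,y]+.5)*k-.5
        cv2.polylines(i,[(u*16).round().astype(np.int32)],True,col,1,cv2.LINE_AA,4)
    return i
hs=[(headT,[.5367,-.1713,a],sq(-48,48,-33,33,z),c) for a,c in((-.28,(0,0,255)),(-.31,(0,160,0))) for z in(0,-14)]
fs=[(fixT,[.517,.1677,a],P,c) for a,c in((.178,(0,0,255)),(.19,(0,160,0))) for P in(sq(-87,119,-58,168,12),sq(-75,90,-13,13,88))]
m=np.vstack([np.hstack([tile("top",136,175,100,75,fs),tile("top",282,190,64,48,hs)]),np.hstack([tile("scene",336,148,124,93,fs),tile("scene",220,200,64,48,hs)])])
cv2.imwrite("pics/ov.png",m)
E
python3 ov.py
```

```text
(no output)
```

View pics/ov.png

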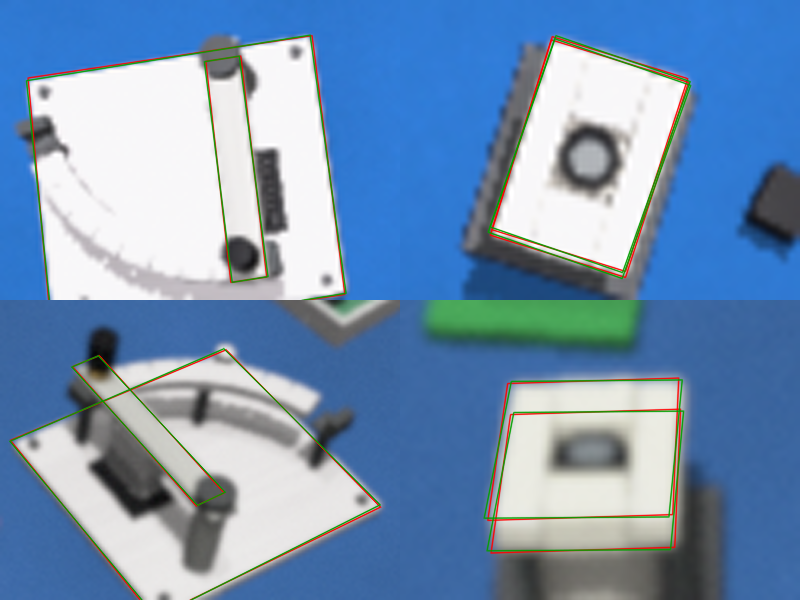

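The overlay matches: head at about (.5367,-.1713) with yaw -0.30, fixture at about (.517,.168) with yaw 0.184. Next I'll check that the arm can reach every pose.

```bash
cat >> h.py <<'E'
F=np.array([.517,.1677,.184]);H=np.array([.5367,-.1713,-.30]);G=r.grip_depth
def down(phi):
    y=np.array([np.cos(phi),np.sin(phi),0]);z=np.array([0,0,-1.]);return Ro.from_matrix(np.array([np.cross(y,z),y,z]).T).as_quat()
def fp(x,y,z): R,t=fixT(F);return R.apply(np.array([x,y,z])/1000)+t
def knob(q,z): return fp(90-150*np.cos(q),150*np.sin(q),z)      # z mm, at TCP
def kphi(q): return F[2]-np.pi/2-q
def final(sgn,tcp_above_foot,extra=0,dx=0):  # pose over the lens, mm
    R,t=headT(H);z=-R.as_matrix()[:,2];y=sgn*R.as_matrix()[:,1]
    return R.apply([dx/1000,0,(60+tcp_above_foot+extra)/1000])+t,Ro.from_matrix(np.array([np.cross(y,z),y,z]).T).as_quat()
E
python3 - <<'E'
from h import *
np.set_printoptions(precision=2,suppress=True)
print("knob",knob(0,97),knob(1.3,97),"mod",fp(0,0,36),"final",final(-1,24)[0])
for q in(0,.65,1.3):
  for s in(0,np.pi): print(q,s,r.ik(knob(q,97),down(kphi(q)+s)))
for s in(0,np.pi): print("mod",r.ik(fp(0,0,36),down(kphi(0)+s)))
for s in(1,-1): print("fin",r.ik(*final(s,24)),r.ik(*final(s,24,100)))
E
```

```text
knob [0.46 0.16 0.1 ] [0.54 0.32 0.1 ] mod [0.52 0.17 0.04] final [ 0.51 -0.16  0.17]
0 0 [ 0.11  0.44 -0.68  2.08  0.4   0.75 -2.22]
0 3.141592653589793 [ 0.47  0.68 -1.21  2.06  0.79  0.97  0.59]
0.65 0 [-1.11  0.5   0.64  2.04 -0.44  0.74 -2.23]
0.65 3.141592653589793 [ 0.25  0.73 -1.17  1.95  0.81  1.02 -0.19]
1.3 0 [ 0.14  0.89 -1.19  1.73  0.9   1.18  2.28]
1.3 3.141592653589793 [ 0.12  0.86 -1.14  1.73  0.86  1.14 -0.84]
mod [-0.05  0.58 -0.48  1.99  0.42  0.67 -2.18]
mod [ 0.19  0.68 -0.81  1.97  0.69  0.79  0.73]
fin [ 0.71  0.22 -0.6   2.18  0.4   0.47  1.08] [ 0.74  0.   -0.58  2.13  0.08  0.66  1.38]
fin [ 0.45  0.18 -0.31  2.19  0.26  0.44 -1.93] [ 0.66 -0.   -0.5   2.14  0.08  0.66 -1.76]
```

```bash
python3 - <<'E'
from h import *
o=down(kphi(0)+np.pi)
r.reach(knob(0,230),o); print(r.get_clock(),r.get_joint_positions().__repr__())
r.movel(knob(0,97),rate=.2); f0=np.array(r.get_force()); print("f",f0.round(1))
C={n:r.camera(n)["pixels"] for n in("top","scene")}
m=np.hstack([cv2.resize(C["top"][178:253,146:246],(400,300),interpolation=2),cv2.resize(C["scene"][118:211,316:440],(400,300),interpolation=2)]);cv2.imwrite("pics/k.png",m)
r.grasp(40);print(r.get_opening(),r.get_grip_force(),np.round(r.get_force(),1),np.round(r.get_torque(),2),r.get_eef_pos(),knob(0,97),r.get_clock())
E
```

```text
3.4583 array([ 0.51170273,  0.37107402, -1.16284097,  1.9461259 ,  0.38794919,
        1.07550821,  0.936189  ])
f [ 0.5  0.4 -0.3]
0.022530685147268668 39.00163292884827 [-1.2 -1.1  4.4] [-0.18  0.19 -0.  ] [0.45806628 0.156722   0.09722478] [0.45801282 0.15672219 0.097     ] 4.9667
```

View pics/k.png

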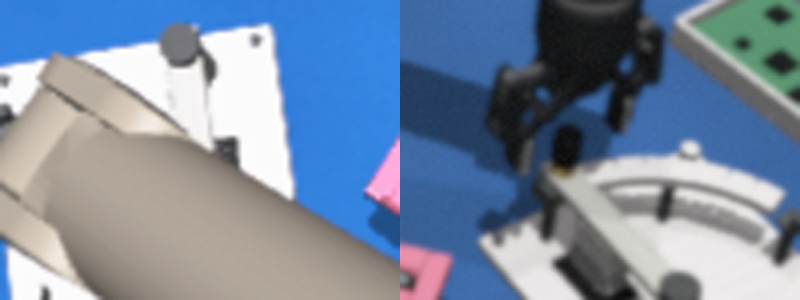

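The fingers straddle the knob (568,145 in the right half) evenly, and the grip holds. Next: lift and swing, watching the force.

```bash
python3 - <<'E'
from h import *
r.movel(knob(0,111),rate=.06);print("lift",np.round(r.get_force(),1),r.get_opening())
Z=111
for q in(.1,.25,.4,.6,.8,1.0,1.15,1.25):
    r.movel(knob(q,Z),down(kphi(q)+np.pi),rate=.12)
    f=np.array(r.get_force());d=F[2]
    rad=Ro.from_euler('z',d).apply([-np.cos(q),np.sin(q),0]);tan=Ro.from_euler('z',d).apply([np.sin(q),np.cos(q),0])
    print(q,"rad %.1f tan %.1f z %.1f open %.4f t %.1f"%(f@rad,f@tan,f[2],r.get_opening(),r.get_clock()))
    if np.linalg.norm(f[:2])>30: break
E
```

```text
lift [ 1.9  0.4 -5.8] 0.0229058394783316
0.1 rad -2.2 tan -0.4 z -6.6 open 0.0228 t 5.6
0.25 rad -2.7 tan -0.0 z -5.9 open 0.0231 t 6.0
0.4 rad -0.6 tan 0.4 z -6.0 open 0.0228 t 6.3
0.6 rad 1.0 tan 1.2 z -7.0 open 0.0231 t 6.7
0.8 rad 2.4 tan 2.3 z -6.0 open 0.0228 t 7.1
1.0 rad 4.8 tan 2.8 z -6.1 open 0.0231 t 7.5
1.15 rad 5.5 tan 1.7 z -6.2 open 0.0227 t 7.8
1.25 rad 5.5 tan 0.9 z -6.3 open 0.0230 t 8.1
```

```bash
python3 - <<'E'
from h import *
def rep(s): print(s,np.round(r.get_force(),1),np.round(r.get_eef_pos(),4),r.get_clock())
hit=r.movel(knob(1.36,111),down(kphi(1.33)+np.pi),rate=.03,until_force=12);rep(hit)
p=np.array(r.get_eef_pos());R,t=fixT(F);v=R.inv().apply(p-t)*1000;q=np.arctan2(v[1],90-v[0]);print("q",q)
q=min(q,1.315)
r.movel(knob(q,111),rate=.03);rep("back")
r.movel(knob(q,97.5),rate=.05);rep("down")
r.ungrasp();rep("open")
r.movel(knob(q,190),rate=.25);rep("up")
o=down(kphi(0)+np.pi)
r.reach(fp(0,-0,170),o);rep("above module")
C={n:r.camera(n)["pixels"] for n in("top","scene")}
m=np.hstack([cv2.resize(C["top"][175:250,136:236],(400,300),interpolation=2),cv2.resize(C["scene"][148:241,336:460],(400,300),interpolation=2)]);cv2.imwrite("pics/s.png",m)
E
```

```text
False [-7.1  4.6 -5.7] [0.5441 0.3222 0.1098] 8.8
q 1.3365186487524703
back [-0.6  6.4 -7.8] [0.5407 0.3206 0.1112] 9.175
down [-0.8  6.8 -4.3] [0.5413 0.3209 0.098 ] 9.5917
open [-0.3  0.2 -0. ] [0.5416 0.3198 0.0975] 10.225
up [ 0.3  0.2 -0.6] [0.5418 0.32   0.1908] 10.7417
above module [-0.3 -0.3 -0.6] [0.5167 0.168  0.1696] 12.0
```

View pics/s.png

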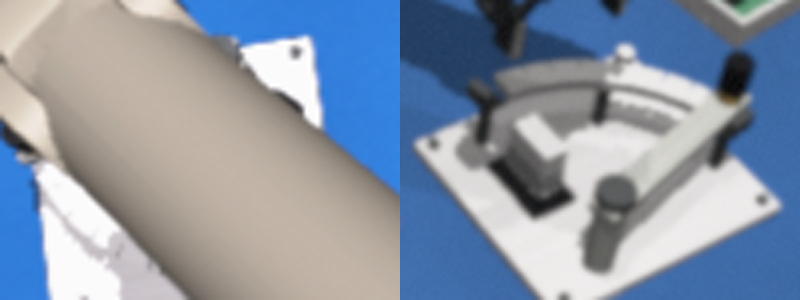

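The scene view shows the arm at its far stop with the knob at (737,80), and the module uncovered at (535,150). The release forces fit a dropped plunger. Next I'll grip and lift the module.

```bash
sed -i 's/^F=np.array(\[.517,.1677/F=np.array([.5175,.169/' h.py; python3 - <<'E'
from h import *
def rep(s): print(s,np.round(r.get_force(),1),np.round(r.get_torque(),2),np.round(r.get_eef_pos(),4),r.get_clock())
r.movel(fp(0,0,80),rate=.2);print(r.movel(fp(0,0,37),rate=.1,until_force=10));rep("at")
r.grasp(40);rep("grip");print(r.get_opening(),r.get_grip_force())
r.hold(.2);rep("held")
r.movel(fp(0,0,110),rate=.12);rep("up")
r.movel(fp(0,0,200),rate=.25);rep("up");print(r.get_opening())
c=r.camera("scene");cv2.imwrite("pics/l.png",c["pixels"])
u=proj(c,fp(0,0,200-25+30));print(u)
x,y=(u[0]-[60,45]).astype(int);i=cv2.resize(c["pixels"][y:y+90,x:x+120],(400,300),interpolation=2)
def pt(P):
    v=(proj(c,P)-[x,y]+.5)*400/120-.5
    for a in v: cv2.circle(i,(int(a[0]*16),int(a[1]*16)),32,(0,0,255),1,cv2.LINE_AA,4)
pt([fp(a,b,200-25+z) for a in(-23,23) for b in(-11,11) for z in(0,60)])
j=cv2.resize(c["pixels"][148:241,336:460],(400,300),interpolation=2)
for z in(129,137): 
    v=(proj(c,knob(1.32,z))[0]-[336,148]+.5)*400/124-.5; cv2.circle(j,tuple((v*16).astype(int)),32,(0,0,255),1,cv2.LINE_AA,4)
cv2.imwrite("pics/l.png",np.hstack([i,j]))
E
```

```text
False
at [-0.9  0.3 -0.5] [-0.    0.01 -0.  ] [0.5174 0.1692 0.0369] 13.2833
grip [-0.5 -1.1  2.1] [-0.15  0.06  0.02] [0.5177 0.1689 0.0372] 13.8833
0.02125063255272361 44.04512822628021
held [ 0.7 -1.4  2.1] [-0.24  0.03  0.06] [0.5177 0.1689 0.0371] 14.0833
up [ 0.2  0.7 -1.8] [0.01 0.01 0.01] [0.5171 0.1685 0.1094] 14.8417
up [-0.1 -0.7 -2.1] [0.02 0.   0.04] [0.5173 0.1687 0.1997] 15.35
0.021474552379110088
[[386.32165062 150.65664261]]
```

View pics/l.png

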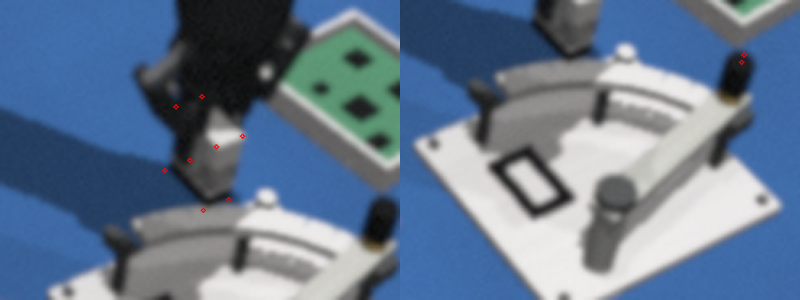

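The module is lifted out; the nest at (530,180) is empty. I'll move it above the focus and compare it against the projected model.

```bash
cat > see.py <<'E'
from h import *
def see(name,extra_cmp=False):
    p=np.array(r.get_eef_pos());Q=Ro.from_quat(r.get_orientation())
    c=r.camera("scene");t=r.camera("top");cv2.imwrite("pics/raw_"+name,c["pixels"]);cv2.imwrite("pics/rawt_"+name,t["pixels"])
    f=p+Q.apply([0,0,.025]);R=headT(H)[0]
    B=np.array([(a,b,z) for z in(0,60) for a,b in((-23,-11),(23,-11),(23,11),(-23,11))])/1000
    P=f+R.apply(B);Hd=R.apply(np.array([(-48,-33,0),(48,-33,0),(48,33,0),(-48,33,0)])/1000)+headT(H)[1]
    out=[]
    for cc,w in((c,80),(t,80)):
        u0=proj(cc,f)[0];h=w*3//4;x,y=(u0-[w/2,h/2]).astype(int);i=cv2.resize(cc["pixels"][y:y+h,x:x+w],(400,300),interpolation=2)
        for S in(P[:4],P[4:],Hd):
            v=(proj(cc,S)-[x,y]+.5)*400/w-.5;cv2.polylines(i,[(v*16).astype(np.int32)],True,(0,0,255),1,cv2.LINE_AA,4)
        out.append(i)
    m=np.hstack(out)
    if extra_cmp:
        a=cv2.imread("pics/scene0.png")[145:185,345:398];b=c["pixels"][155:195,540-0-0-0-0-0-0-0-0-0-0-0-0-0-0-0-0-0-0-0-0-0-0-0-0-0-0-0-0-0-0-0-0-0-0-0-0-0-0-0-0-0-0-0-0-0-0-0-0-0-0-0-0-0-0-0-0-0-0-0-105:488]
        m=np.vstack([m,np.hstack([cv2.resize(k,(400,300),interpolation=2) for k in(a,b)])])
    cv2.imwrite("pics/"+name,m)
    print(np.round(headT(H)[0].inv().apply(f-headT(H)[1])*1000,1),"foot in head",r.get_clock())
E
python3 - <<'E'
import re
s=open('see.py').read();s=re.sub(r'540(-0)+-105','435',s);open('see.py','w').write(s)
E
python3 - <<'E'
from see import *
r.reach(*final(1,25,70));r.hold(.3)
print(r.get_joint_positions(),np.round(r.get_force(),1))
see("p.png",True)
E
```

```text
[ 1.07834476  0.10563101 -0.95173579  2.13437311  0.24210042  0.61148322
  1.2413696 ] [-1.3  0.1 -2.1]
[1.000e-01 9.000e-01 1.299e+02] foot in head 17.0417
```

View pics/p.png

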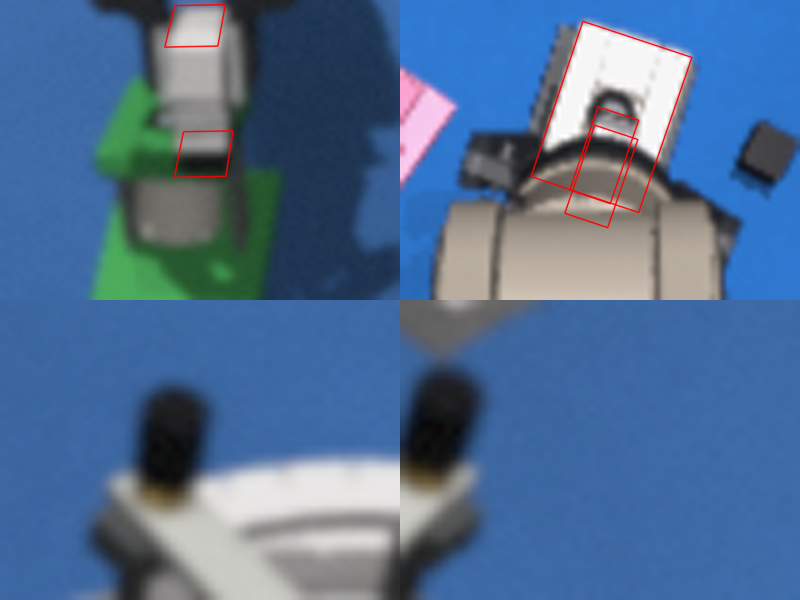

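The knob sits on its collar exactly as it did before the swing, so the plunger is home. The module's foot at (204,172) is within about 1 px of the prediction at (202,177). Now to the final pose for a closer look.

```bash
sed -i 's/,w in((c,80),(t,80))/,w in((c,56),(t,56))/' see.py; python3 - <<'E'
from see import *
r.movel(final(1,25)[0],rate=.1);r.hold(.5)
print(np.round(r.get_force(),1),r.get_opening())
see("q.png")
E
```

```text
[-0.1  0.2 -1.8] 0.021578498759542264
[ 0.1 -0.1 60.1] foot in head 18.4917
```

View pics/q.png

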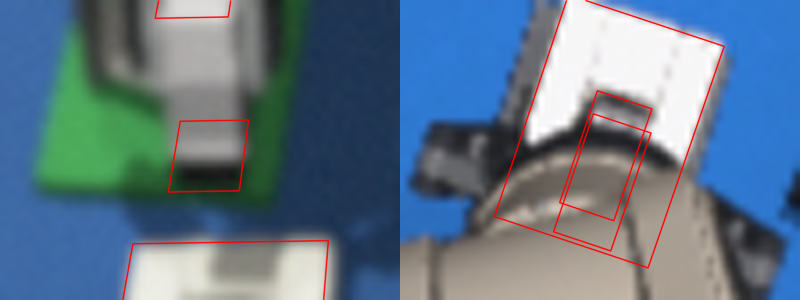

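The foot edge is within 0.9 px of the model and the head edge is about 0.4 px off in the same direction. The relative error is therefore about 1 mm along x. I'll correct that and hand in.

```bash
python3 - <<'E'
from h import *
r.movel(final(1,25,0,1.2)[0],rate=.02);r.hold(.8)
print(np.round(np.array(r.get_eef_pos())-final(1,25,0,1.2)[0],4),np.abs(r.get_joint_velocities()).max(),r.get_opening(),r.get_clock())
print(r.hand_in())
E
```

```text
[-0.  0. -0.] 0.0016703180990337583 0.02129956278008439 19.5417
the job is handed in; nothing more can be done
None
```

I swung the hold-down arm to its far stop, where the plunger dropped home, and handed in at 19.5 s with the module held still 60 mm over the camera lens, centred to within about 2 mm by camera estimate.

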